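Open the push-and-turn safety cap of the degreaser bottle

ROBOT

A 6-joint arm with a two-finger parallel gripper is mounted at the origin on a cart in front of the work surface, level with it; the furniture and walls round the work are solid. World frame = base frame: x ahead of the robot, y to its left, z up, the work surface at z = 0. Lengths are in mm, angles in rad, forces in N, time in s.
With the tool pointing down it reaches from about 275 to 1000 mm from the base axis. Payload 8.4 kg.
Tool frame: the origin (TCP) lies midway between the tips of the shut fingers; the grasp point (between the pads) lies 19 mm behind it (r.grip_point_offset is the distance from the TCP to the grasp point, in mm); z points along the fingers, x is the direction in which the jaws open and shut, and the axes are right-handed (so a half turn about z gives the same grasp; the last joint's range is limited). The gripper opens to 85 mm and grips with 20 to 120 N. Pads are 22 mm wide; open, the fingers measure 114 mm over their backs; the gripper's body (76 mm by 85 mm) begins 54 mm behind the grasp point. The pads swing forward as they close: fully open they stand 13 mm farther back than shut.
Start: joints at [-1.199, 0.353, 1.633, -0, 1.155, -0.002], TCP at [228.221, -581.845, 231.281] pointing down, gripper open.
Joint ranges: [-2.63, 2.63], [-0.92, 2.1], [0.06, 2.66], [-1.3, 4.44], [0, 2.69], [-3.02, 3.02]. Speed limits (rad/s): [2.22, 2.22, 2.79, 3.14, 3.14, 3.14].

INTERFACE

Orientations are given as [roll, pitch, yaw] about the fixed x, y, z axes, in that order (R = Rz(yaw) Ry(pitch) Rx(roll)).
In Python, from rig import monitor, vision, sign_off, r gives the robot as it stands.
- The arm moves only by the shell command python3 -m inch 'ROWS' [FORCE]. ROWS is JSON, a list of rows, each an object with "dp": the shift along the tool's x, y, z in mm, a list of three; "angular": the turn, a rotation vector about the tool's x, y, z in rad, a list of three; "fingers": the closure in counts, from 0 (fully open) to 255 (shut). A call has 1 to 12 rows; each row is the pose to reach, as a shift and turn from the pose commanded when the call began, along the tool's axes at that moment; what a row does not reach only later rows make up. A row lasts 1/12 s, in which the tool goes at most 41.7 mm and 7.16 degrees, less where a joint would pass 70% of its speed; a pose out of reach is approached as far as the arm can. A call with a gripper value outside its range is refused whole. The fingers move at their own pace and stop on an object; FORCE is the grip in N (left out, the last holds). Time passes only in rows, so rows that repeat a pose let the fingers close. It gives the time, the measured TCP pose, the force and the opening at its end, in the units of the state.
- monitor.sense(): the state, without advancing time (a new reading comes with each control period).
- vision.grab_frame(name): name is "scene" or "top" or "wrist"; returns (picture, depth): 400x640x3 uint8, blue, green, red; 400x640 float32, mm along the optical axis (not along the pixel's ray), 0 where there is no reading.
- vision.camera_params(name): a dict with "fx", "fy", "cx", "cy" (pixels), "distortion" ([k1, k2, p1, p2, k3] as OpenCV has them; the pictures are not rectified), "R" (3x3) and "t" (3): a world point X has camera coordinates R X + t. Camera axes: x right, y down, z forward; pixel columns grow to the right and rows downward; lengths in mm; the calibration is good to about 2 mm. A picture is of the moment at which its call begins: read the wrist's pose just before it. camera_params takes no time and is no camera call; for the wrist camera it gives the pose at the moment of the call.
- sign_off(): hands the job in, once; it reports no verdict.
The state is a dict: "clock": time; "qpos": joint angles; "qvel": joint speeds; "joint_efforts": joint torques, N m; "eef_pos": TCP position; "tcp_rot": TCP orientation; "contact_force": force on the tool from outside, world axes, zero at the start; "wrist_torque": the same for the moment, N m; "opening": opening from 0.0 (shut) to 1.0 (fully open).
Only numpy, scipy, OpenCV 4.12 (cv2) and the standard library are available. Lean on these libraries where they do the work, as an engineer would, in place of code of your own. Each camera call takes 0.05 s, during which the arm holds its last target.

TASK

Open the white cleaner bottle with the red safety cap: press the cap straight down against its spring, keep it down while you twist it counter-clockwise (seen from above) by a sixth of a turn to its stop, then lift it off. Finish while still holding the cap in the gripper, level and still, straight above its bottle and at least 5 cm clear of the mouth. Do not touch the blue bottle or disturb the small things standing round about.

Things in the scene. Friction and masses are not known exactly. Their poses are not given: they have to be found in the camera images.
- bottle: White cleaner bottle (82 x 64 mm, yellow label with red band) in a steel tray fixed to the table: it cannot move or turn. Origin: centre of underside, on the table; z up through neck and cap. Flat body up to z = 112 mm, cone 61 mm across (z 112) to 44 mm (z 128), collar 43 mm across to z 139. x: towards the red dot on the shoulder (closed); green dot (open) 60 deg counter-clockwise.
- bottle_mouth (a point): Centre of the top of the bottle's neck (40 mm across), 156 mm above the table; axes as the bottle's.
- cap_center (a point): Centre, half-way up, of the red round ribbed cap: 50 mm diameter, 37 mm high, about 40 g, loose. z up; x along the white pointer bar on its flat top. On the locked bottle this point is 164.5 mm above the table and x points as the bottle's x. Without pressing, it turns only about 4 deg and cannot be lifted. A grip of 30 to 40 N on its sides holds it for pressing, turning, lifting.
- other_bottle: Blue bottle of the same plan (82 x 64 mm) in a like tray fixed to the table, with a small black cap, 126 mm high in all; leave it alone. Origin: centre of the underside, on the table.
- shaker: Salt shaker, clear with a grey top, 44 mm across, 90 mm high, loose bystander; origin at the centre of its underside.
- portion_pot: Small lidded pot of green sauce, 53 mm across, 36 mm high, loose bystander; origin at the centre of its underside.
- cup: Open steel cup, 68 mm across, 42 mm high, loose bystander; origin at the centre of its underside.
- seal (a joint): Sprung seal in the neck, under the cap: metres pressed down from the locked state (0). Press the cap down 4 mm or more (hard stop at 7 mm; spring 6 N at first, 11 N at the stop), turn it so counter-clockwise; it comes off upwards between about 52 and 68 deg (60 is right; stop at about 70). With the cap off the seal rises to -0.004 and stands 13 mm above the mouth.

How it is judged (in metres and radians):
On the way, in this order (a step that is already met when the one before it is completed fails the run):
1. the cap is pressed down at least 3 mm by the gripper, still at its closed angle (within 15 degrees) (z of cap_center in the frame of bottle below 0.1615 m and contact force between any of the fingers, the arm and cap above 1 N and horizontal distance between cap_center and bottle_mouth below 0.006 m and angle between the x axis of cap_center and the x axis of bottle_mouth, either way round below 0.26 rad), for 0.05 s.
2. the cap, still on the neck, is turned by at least 43 degrees (angle between the x axis of cap_center and the x axis of bottle_mouth, either way round above 0.75 rad and z of cap_center in the frame of bottle below 0.1675 m and horizontal distance between cap_center and bottle_mouth below 0.006 m), for 0.02 s.
At the end, for the whole second after the job is handed in: The gripper holds the cap (contact force over 1 N) level within 15 degrees and still (under 30 mm/s), its lower edge at least 47 mm above the bottle's mouth and its centre within 35 mm of the bottle's axis, the bottle not touching it (z of cap_center in the frame of bottle_mouth above 0.0655 m and horizontal distance between cap_center and bottle_mouth below 0.035 m and angle between cap_center's own z axis and vertical below 0.26 rad and linear speed of cap below 0.03 m/s and contact force between the fingers and cap above 1 N and contact force between cap and bottle below 0.1 N); the arm keeps its last pose, push and grip.
It fails at once if the blue bottle is touched (contact force between any of the fingers, the arm and other_bottle above 1 N).
It fails at once if the blue bottle is touched with the cap (contact force between cap and other_bottle above 1 N).
It fails at once if a bystander is shoved more than 2 cm or tipped over (distance of any of shaker, portion_pot, cup from where it was at the start of the episode above 0.02 m or angle between any of shaker, portion_pot, cup's own z axis and vertical above 0.5 rad).
It also fails if it takes over 32 s, if anything falls off the work surface, if the arm or the gripper's body presses on something with over 40 N, if the wrist force passes 120 N, or if a joint passes its speed limit or range.

## Working session

There is one attempt and no reset: what is moved stays moved. The work goes in short steps, Python scripts to look and compute and a shell command to move; the robot and the scene stay as the last step left them, time stands still between calls to the robot, and variables do not carry over. Pictures are saved under pics/ and viewed, and the job is handed in when it is done.

```bash
mkdir -p pics; ls
python3 - <<'E'
from rig import monitor, vision, r
import cv2,numpy as np
s=monitor.sense();print(s); print(r.grip_point_offset)
for n in ("scene","top"):
    p,d=vision.grab_frame(n);cv2.imwrite(f"pics/{n}0.png",p);np.save(f"pics/{n}0.npy",d)
    print(n,vision.camera_params(n))
E
```

```text
pics
{'clock': 0.0, 'qpos': array([-1.19937067e+00,  3.53628489e-01,  1.63410265e+00,  2.37695467e-05,
        1.15520910e+00, -2.37963623e-03]), 'qvel': array([-8.17665166e-04, -2.99818917e-04,  5.17412113e-04,  4.92763405e-05,
       -1.55161039e-03, -1.11488574e-03]), 'joint_efforts': array([ 2.19194560e-03, -6.05245185e+01, -3.42071700e+01,  9.30925148e-05,
        9.36485681e-03, -1.36434360e-05]), 'eef_pos': array([ 228.07746599, -581.40501954,  230.58743262]), 'tcp_rot': array([-3.14156771e+00,  1.34753320e-03, -1.19700062e+00]), 'contact_force': array([ 0.52727663,  0.02413052, -0.8592507 ]), 'wrist_torque': array([-0.0124975 , -0.02574775,  0.01175052]), 'opening': 1.0045429437218965}
18.700000000000003
scene {'fx': 436.031905629271, 'fy': 436.031905629271, 'cx': 323.7729204916764, 'cy': 195.31652553996662, 'distortion': array([-0.01036663,  0.        ,  0.        ,  0.        ,  0.        ]), 'R': array([[-0.75470212, -0.65589406,  0.01508943],
       [-0.2784949 ,  0.29945487, -0.91256089],
       [ 0.59402466, -0.69291396, -0.40866238]]), 't': array([427.17819826, 289.67645097, 848.14629255])}
top {'fx': 408.7117728708628, 'fy': 408.7117728708628, 'cx': 319.7796225002595, 'cy': 203.71589803907264, 'distortion': array([-0.00848566,  0.        ,  0.        ,  0.        ,  0.        ]), 'R': array([[-0.00759927, -0.99993236, -0.0088049 ],
       [-0.98732213,  0.00889893, -0.15847972],
       [ 0.15854735,  0.00748894, -0.98732297]]), 't': array([   2.71495342,  590.2556589 , 1136.46848549])}
```

View pics/scene0.png

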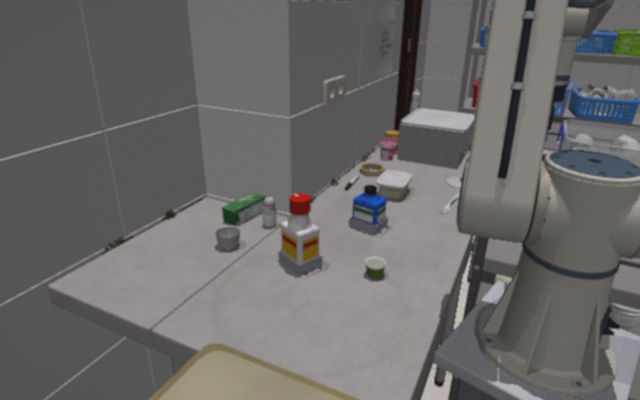

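View pics/top0.png

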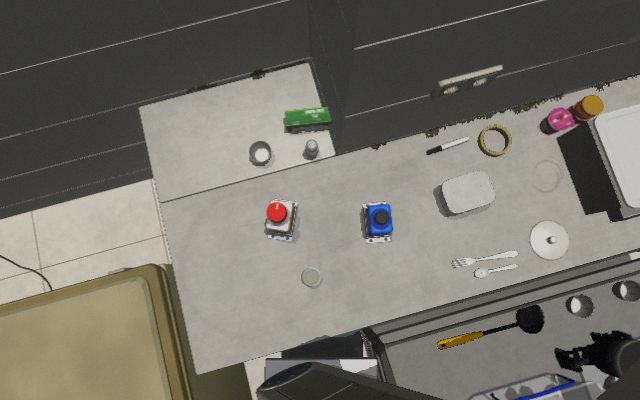

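The top view shows the red cap at (277,212), the blue bottle at (378,220), the pot at (311,277), the shaker at (311,149) and the cup at (260,153). The scene view shows the cap at (300,203). Next I'll enlarge these.

```bash
cat > h.py <<'E'
import numpy as np,cv2
from rig import vision
def at_height(P,u,v,z):
    K=np.array([[P['fx'],0,P['cx']],[0,P['fy'],P['cy']],[0,0,1]])
    n=cv2.undistortPoints(np.array([[[u,v]]],float),K,P['distortion'])[0,0]
    d=P['R'].T@np.array([n[0],n[1],1]); c=-P['R'].T@P['t']
    return c+d*(z-c[2])/d[2]
def project(P,X):
    K=np.array([[P['fx'],0,P['cx']],[0,P['fy'],P['cy']],[0,0,1]])
    return cv2.projectPoints(np.array(X,float).reshape(-1,3),cv2.Rodrigues(P['R'])[0],P['t'],K,P['distortion'])[0][:,0]
E
python3 - <<'E'
from h import *
p=cv2.imread('pics/top0.png')
cv2.imwrite('pics/topc.png',cv2.resize(p[180:250,240:320],None,fx=8,fy=8,interpolation=cv2.INTER_CUBIC))
s=cv2.imread('pics/scene0.png')
cv2.imwrite('pics/scenec.png',cv2.resize(s[185:280,270:335],None,fx=6,fy=6,interpolation=cv2.INTER_CUBIC))
P=vision.camera_params('top')
for n,u,v,z in [('cap',277,212,183),('blue',378,216,126),('pot',311,277,36),('shaker',311,146,90),('cup',260,153,42)]: print(n,at_height(P,u,v,z).round())
for nm,im in(('top',p),('scene',s)):
    hsv=cv2.cvtColor(im,cv2.COLOR_BGR2HSV); m=((hsv[...,0]<6)|(hsv[...,0]>174))&(hsv[...,1]>180)&(hsv[...,2]>90)
    n,l,st,c=cv2.connectedComponentsWithStats(m.astype('uint8'));print(nm,[(st[i],c[i].round(1)) for i in range(1,n) if st[i][4]>40])
E
```

```text
cap [548. 106. 183.]
blue [ 543. -159.  126.]
pot [381.  24.  36.]
shaker [750.  21.  90.]
cup [745. 174.  42.]
top [(array([267, 203,  19,  19, 253], dtype=int32), array([276. , 212.1]))]
scene [(array([290, 194,  20,  20, 254], dtype=int32), array([299.9, 202.8]))]
```

View pics/topc.png

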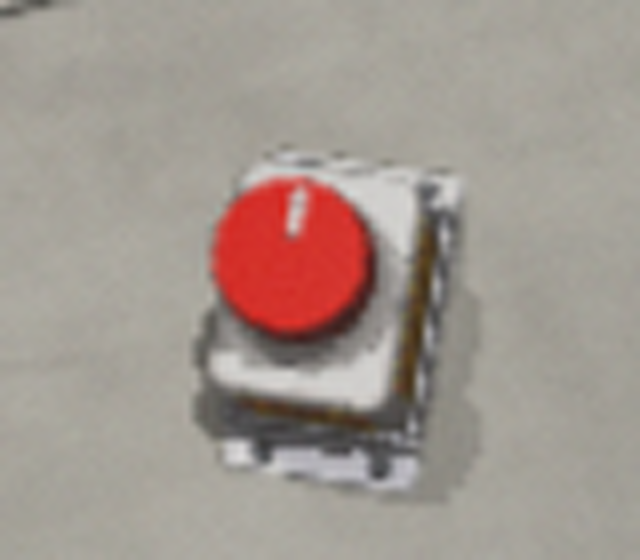

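View pics/scenec.png

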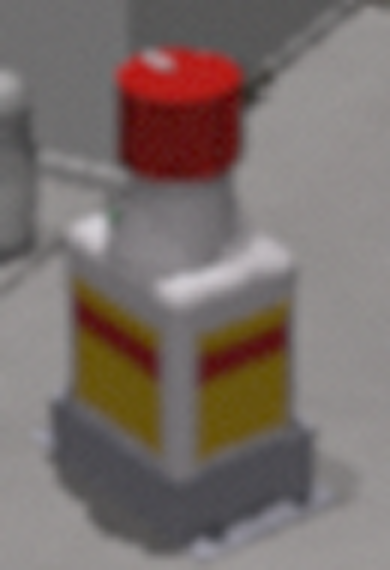

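Run:
```python
from h import *
T=vision.camera_params('top');S=vision.camera_params('scene')
a=at_height(T,275.8,211.2,183);b=at_height(S,299.6,197.2,183)
o=at_height(T,277,203.5,183);i=at_height(T,276.1,209,183)
print(a,b,np.degrees(np.arctan2(*(o-a)[1::-1])),np.degrees(np.arctan2(*(o-i)[1::-1])))
d=vision.camera_params('wrist');print(d)
```

```text
[550.08429006 109.26302174 183.        ] [546.29036821 113.08972513 183.        ] -8.263174922096123 -8.695726128020041
{'fx': 308.8042181059199, 'fy': 308.8042181059199, 'cx': 314.7835874185399, 'cy': 198.1320900889811, 'distortion': array([-0.04099425,  0.        ,  0.        ,  0.        ,  0.        ]), 'R': array([[ 3.64948698e-01, -9.31027416e-01, -6.31879283e-04],
       [-8.90437003e-01, -3.49235921e-01,  2.91815379e-01],
       [-2.71908793e-01, -1.05934994e-01, -9.56474456e-01]]), 't': array([-625.28698019,  -38.03402069,  378.61202387])}
```

```bash
python3 -m inch '[{"dp":[-264,-275,-25],"angular":[0,0,-0.7],"fingers":0},{"dp":[-264,-275,-25],"angular":[0,0,-0.7],"fingers":0},{"dp":[-264,-275,-25],"angular":[0,0,-0.7],"fingers":0},{"dp":[-264,-275,-25],"angular":[0,0,-0.7],"fingers":0},{"dp":[-264,-275,-25],"angular":[0,0,-0.7],"fingers":0},{"dp":[-264,-275,-25],"angular":[0,0,-0.7],"fingers":0},{"dp":[-264,-275,-25],"angular":[0,0,-0.7],"fingers":0},{"dp":[-264,-275,-25],"angular":[0,0,-0.7],"fingers":0},{"dp":[-264,-275,-25],"angular":[0,0,-0.7],"fingers":0},{"dp":[-264,-275,-25],"angular":[0,0,-0.7],"fingers":0},{"dp":[-264,-275,-25],"angular":[0,0,-0.7],"fingers":0}]' 35
```

```text
clock: 1.02
eef_pos: [388.6, -233.6, 256.4]
tcp_rot: [-3.141, -0.0, -0.493]
contact_force: [0.1, -0.8, 0.0]
opening: 1.0
```

```bash
python3 -m inch '[{"dp":[-24,-379,0],"angular":[0,0,-0.7],"fingers":0},{"dp":[-24,-379,0],"angular":[0,0,-0.7],"fingers":0},{"dp":[-24,-379,0],"angular":[0,0,-0.7],"fingers":0},{"dp":[-24,-379,0],"angular":[0,0,-0.7],"fingers":0},{"dp":[-24,-379,0],"angular":[0,0,-0.7],"fingers":0},{"dp":[-24,-379,0],"angular":[0,0,-0.7],"fingers":0},{"dp":[-24,-379,0],"angular":[0,0,-0.7],"fingers":0},{"dp":[-24,-379,0],"angular":[0,0,-0.7],"fingers":0},{"dp":[-24,-379,0],"angular":[0,0,-0.7],"fingers":0},{"dp":[-24,-379,0],"angular":[0,0,-0.7],"fingers":0},{"dp":[-24,-379,0],"angular":[0,0,-0.7],"fingers":0},{"dp":[-24,-379,0],"angular":[0,0,-0.7],"fingers":0}]'
python3 - <<'E'
from h import *
from rig import monitor
s=monitor.sense();P=vision.camera_params('wrist')
p,d=vision.grab_frame('wrist');cv2.imwrite('pics/w1.png',p);np.save('pics/w1.npy',d)
print(s['clock'],s['eef_pos'],s['tcp_rot'],s['qpos']);np.save('pics/w1P.npy',P,allow_pickle=True)
E
```

```text
clock: 2.02
eef_pos: [547.3, 107.6, 255.5]
tcp_rot: [3.141, 0.002, 0.203]
contact_force: [-0.3, -0.9, -0.1]
opening: 1.002
2.0167 [547.28003371 107.56502246 255.52422088] [3.14083905e+00 1.68321807e-03 2.03102484e-01] [ 1.91856279e-01  2.26445796e-01  1.75130428e+00 -8.40576571e-04
  1.16551735e+00 -1.09147740e-02]
```

View pics/w1.png

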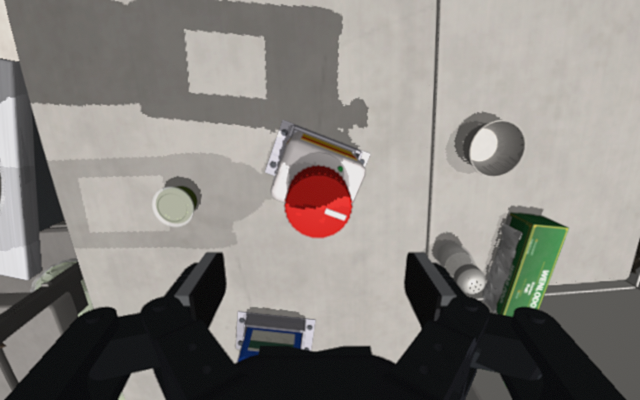

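The wrist view shows the cap's top disc at about (320,206) with the pointer towards lower right, the blue bottle at (275,335) well clear of it, and the pot, cup and shaker outside the jaws. I'll enlarge the disc.

Run:
```python
from h import *
p=cv2.imread('pics/w1.png');P=np.load('pics/w1P.npy',allow_pickle=True).item();d=np.load('pics/w1.npy')
c=cv2.resize(p[140:260,260:390],None,fx=5,fy=5,interpolation=cv2.INTER_CUBIC);cv2.imwrite('pics/w1c.png',c)
print(-P['R'].T@P['t'], d[215,310])
hsv=cv2.cvtColor(p,cv2.COLOR_BGR2HSV); m=((hsv[...,0]<6)|(hsv[...,0]>174))&(hsv[...,1]>150)&(hsv[...,2]>190)
ys,xs=np.nonzero(m[150:250,270:370]);h=cv2.convexHull(np.c_[xs+270,ys+150].astype(np.int32));e=cv2.fitEllipse(h);print(e,at_height(P,*e[0],183))
a=at_height(P,320,206,183);print(a,project(P,[[x[0],x[1],183] for x in [a[:2]+25*np.array([np.cos(t),np.sin(t)]) for t in (0,1.57,3.14,4.71)]]))
```

```text
[532.06780176 179.84847098 397.68209819] 228.01772
((318.21954345703125, 209.28123474121094), (54.431190490722656, 64.54027557373047), 87.50690460205078) [549.44742918 107.27188434 183.        ]
[550.20489384 110.02624649 183.        ] [[353.1281263  212.47012703]
 [327.29132822 173.29602218]
 [286.43162199 199.38406837]
 [313.10409786 236.66195838]]
```

View pics/w1c.png

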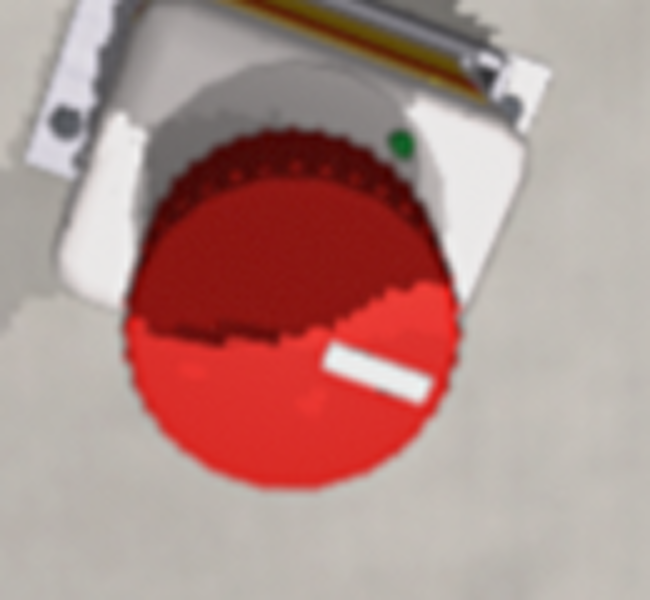

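```bash
python3 -m inch '[{"dp":[2,-2,40],"angular":[0,0,0],"fingers":0},{"dp":[2,-2,75],"angular":[0,0,0],"fingers":0},{"dp":[2,-2,100],"angular":[0,0,0],"fingers":0},{"dp":[2,-2,113],"angular":[0,0,0],"fingers":0},{"dp":[2,-2,113],"angular":[0,0,0],"fingers":0},{"dp":[2,-2,113],"angular":[0,0,0],"fingers":0}]' 35
python3 - <<'E'
from h import *
from rig import monitor
s=monitor.sense();P=vision.camera_params('wrist')
p,d=vision.grab_frame('wrist');cv2.imwrite('pics/w2.png',p)
print(s['clock'],s['eef_pos'],s['tcp_rot'],project(P,[548.8,109.6,183]))
E
```

```text
clock: 2.57
eef_pos: [548.5, 109.6, 143.2]
tcp_rot: [3.141, 0.001, 0.201]
contact_force: [0.7, -0.2, -0.1]
opening: 0.996
2.5667 [548.47866614 109.58957322 143.17630994] [3.14137503e+00 1.44612029e-03 2.01153663e-01] [[316.62819537 302.42055255]]
```

View pics/w2.png

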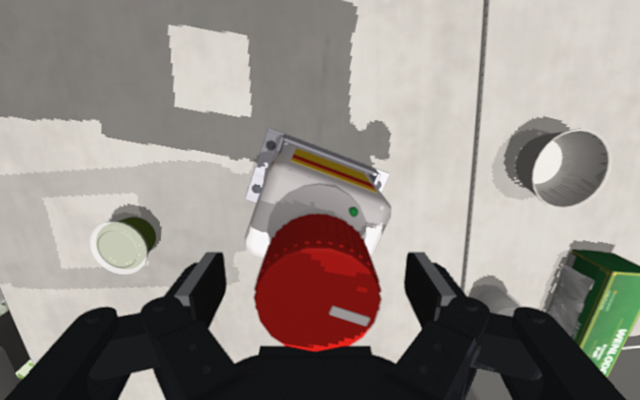

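The cap's disc is at about (317,300), centred between the pads at columns 222 and 407. I'll close on it.

```bash
python3 -m inch '[{"dp":[0,0,0],"angular":[0,0,0],"fingers":255},{"dp":[0,0,0],"angular":[0,0,0],"fingers":255},{"dp":[0,0,0],"angular":[0,0,0],"fingers":255},{"dp":[0,0,0],"angular":[0,0,0],"fingers":255},{"dp":[0,0,0],"angular":[0,0,0],"fingers":255},{"dp":[0,0,0],"angular":[0,0,0],"fingers":255},{"dp":[0,0,0],"angular":[0,0,0],"fingers":255},{"dp":[0,0,0],"angular":[0,0,0],"fingers":255},{"dp":[0,0,0],"angular":[0,0,0],"fingers":255},{"dp":[0,0,0],"angular":[0,0,0],"fingers":255}]' 38
python3 - <<'E'
from h import *
from rig import monitor
p,d=vision.grab_frame('wrist');cv2.imwrite('pics/w3.png',p)
p,d=vision.grab_frame('scene');cv2.imwrite('pics/s3.png',cv2.resize(p[150:290,240:370],None,fx=4,fy=4,interpolation=cv2.INTER_CUBIC))
s=monitor.sense();print(s['eef_pos'],s['tcp_rot'],s['contact_force'],s['opening'])
E
```

```text
clock: 3.45
eef_pos: [549.5, 111.3, 144.3]
tcp_rot: [3.141, -0.001, 0.203]
contact_force: [-0.2, -1.9, 5.6]
opening: 0.582
[549.5099572  111.26961835 144.27393184] [ 3.14117023e+00 -1.31512858e-03  2.03423798e-01] [-1.00421491 -1.96010806  5.43470797] 0.5815965809880059
```

View pics/s3.png

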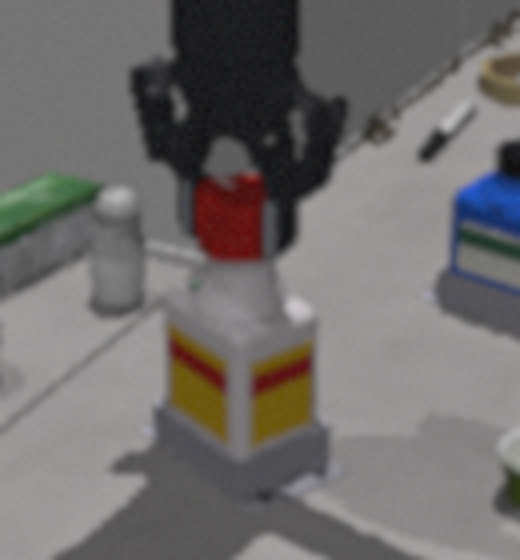

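View pics/w3.png

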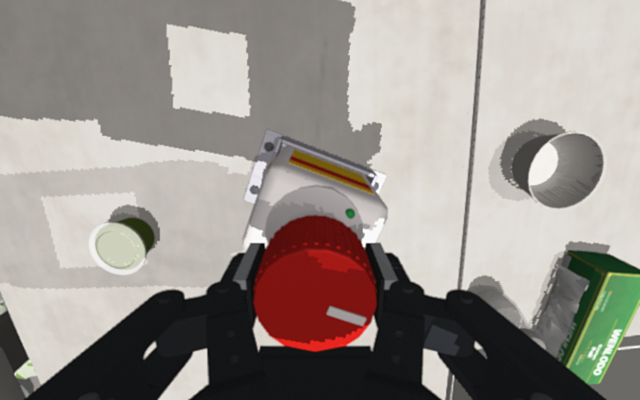

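The cap is gripped between both pads at 0.58 opening (about 49 mm). Next I press.

```bash
python3 -m inch '[{"dp":[0,0,2],"angular":[0,0,0],"fingers":255},{"dp":[0,0,4],"angular":[0,0,0],"fingers":255},{"dp":[0,0,6],"angular":[0,0,0],"fingers":255},{"dp":[0,0,7],"angular":[0,0,0],"fingers":255},{"dp":[0,0,7],"angular":[0,0,0],"fingers":255},{"dp":[0,0,7],"angular":[0,0,0],"fingers":255}]' 38
python3 - <<'E'
from h import *
from rig import monitor
p,d=vision.grab_frame('wrist');cv2.imwrite('pics/w4.png',p)
p,d=vision.grab_frame('scene');cv2.imwrite('pics/s4.png',cv2.resize(p[150:290,240:370],None,fx=4,fy=4,interpolation=cv2.INTER_CUBIC))
s=monitor.sense();print(s['eef_pos'],s['tcp_rot'],s['contact_force'],s['opening'])
E
```

```text
clock: 4.05
eef_pos: [549.6, 111.3, 137.6]
tcp_rot: [3.141, -0.002, 0.203]
contact_force: [-2.3, -1.3, 11.1]
opening: 0.58
[549.60865786 111.27791109 137.69630121] [ 3.14114020e+00 -1.59085897e-03  2.03430246e-01] [-2.53455635 -1.6785538  10.37566924] 0.5801356801985034
```

View pics/s4.png

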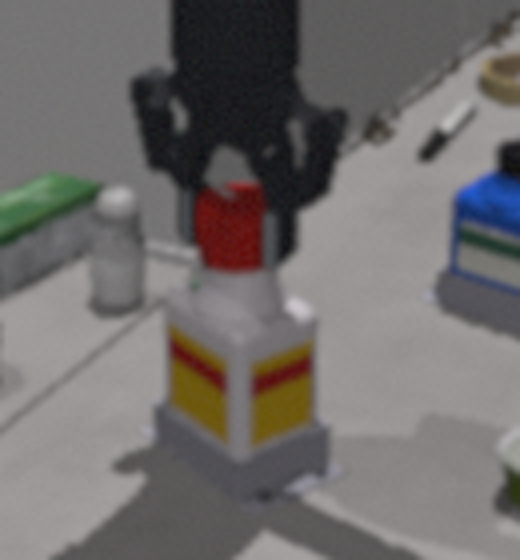

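View pics/w4.png

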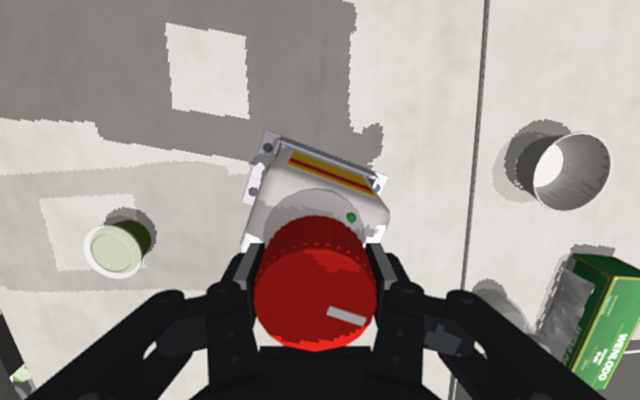

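The cap went down about 6.6 mm with the fingers. The pointer hasn't shifted between the pads in the wrist view, and the force is 11 N. Now I twist counter-clockwise, which is negative about tool z.

```bash
python3 -m inch '[{"dp":[0,0,0],"angular":[0,0,-0.09],"fingers":255},{"dp":[0,0,0],"angular":[0,0,-0.18],"fingers":255},{"dp":[0,0,0],"angular":[0,0,-0.27],"fingers":255},{"dp":[0,0,0],"angular":[0,0,-0.36],"fingers":255},{"dp":[0,0,0],"angular":[0,0,-0.45],"fingers":255},{"dp":[0,0,0],"angular":[0,0,-0.54],"fingers":255},{"dp":[0,0,0],"angular":[0,0,-0.63],"fingers":255},{"dp":[0,0,0],"angular":[0,0,-0.72],"fingers":255},{"dp":[0,0,0],"angular":[0,0,-0.72],"fingers":255}]' 38
python3 - <<'E'
from h import *
from rig import monitor
p,d=vision.grab_frame('wrist');cv2.imwrite('pics/w5.png',p)
s=monitor.sense();print(s['eef_pos'],s['tcp_rot'],s['contact_force'],s['wrist_torque'],s['opening'])
E
```

```text
clock: 4.9
eef_pos: [549.4, 111.5, 137.6]
tcp_rot: [3.141, -0.001, 0.929]
contact_force: [-2.7, -0.2, 10.2]
opening: 0.578
[549.37445685 111.51044049 137.66467908] [ 3.14069593e+00 -8.57270284e-04  9.25018849e-01] [-2.84923369 -1.21801857  9.91559437] [-0.21198811  0.48403712  0.04338499] 0.5808941208072085
```

View pics/w5.png

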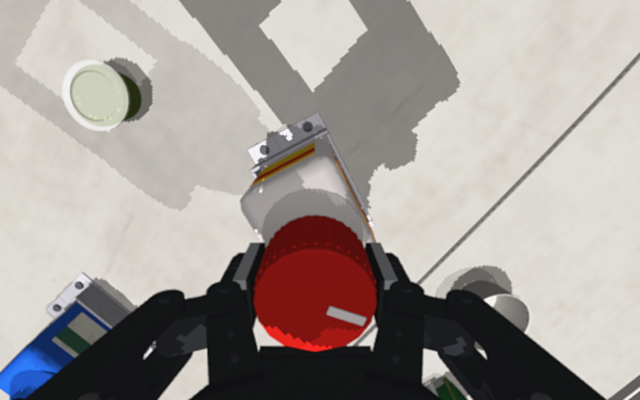

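The pointer is still at (346,316) in the wrist view, so the cap has turned with the gripper by 41°. I'll turn it on to about 61°.

```bash
python3 -m inch '[{"dp":[0,0,0],"angular":[0,0,-0.09],"fingers":255},{"dp":[0,0,0],"angular":[0,0,-0.18],"fingers":255},{"dp":[0,0,0],"angular":[0,0,-0.27],"fingers":255},{"dp":[0,0,0],"angular":[0,0,-0.34],"fingers":255},{"dp":[0,0,0],"angular":[0,0,-0.34],"fingers":255},{"dp":[0,0,0],"angular":[0,0,-0.34],"fingers":255}]' 38
python3 - <<'E'
from h import *
from rig import monitor
p,d=vision.grab_frame('wrist');cv2.imwrite('pics/w6.png',p)
s=monitor.sense();print(s['eef_pos'],s['tcp_rot'],s['contact_force'],s['wrist_torque'],s['opening'])
E
```

```text
clock: 5.45
eef_pos: [549.1, 111.2, 137.5]
tcp_rot: [3.141, 0.0, 1.264]
contact_force: [-4.9, -2.0, 10.4]
opening: 0.579
[549.08099298 111.20544794 137.51904728] [3.14097157e+00 1.22338111e-04 1.26358942e+00] [-4.01255739 -2.5399128  10.50331211] [-0.39486707  0.63628117  0.08624288] 0.5777501716997343
```

View pics/w6.png

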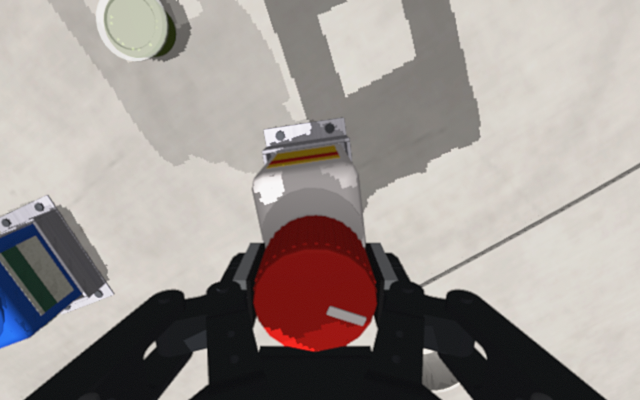

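The pointer still hasn't moved relative to the pads, so the cap has turned 60.8°. I'll lift gently and check the force.

```bash
python3 -m inch '[{"dp":[0,0,-3],"angular":[0,0,0],"fingers":255},{"dp":[0,0,-6],"angular":[0,0,0],"fingers":255},{"dp":[0,0,-9],"angular":[0,0,0],"fingers":255},{"dp":[0,0,-12],"angular":[0,0,0],"fingers":255},{"dp":[0,0,-15],"angular":[0,0,0],"fingers":255},{"dp":[0,0,-15],"angular":[0,0,0],"fingers":255}]' 38
```

```text
clock: 6.0
eef_pos: [549.1, 111.3, 151.8]
tcp_rot: [3.141, -0.0, 1.263]
contact_force: [-0.7, -1.4, 0.4]
opening: 0.58
```

No resistance, so the cap has been released. I'll continue up.

```bash
python3 -m inch '[{"dp":[0,0,-10],"angular":[0,0,0],"fingers":255},{"dp":[0,0,-25],"angular":[0,0,0],"fingers":255},{"dp":[0,0,-40],"angular":[0,0,0],"fingers":255},{"dp":[0,0,-55],"angular":[0,0,0],"fingers":255},{"dp":[0,0,-66],"angular":[0,0,0],"fingers":255},{"dp":[0,0,-72],"angular":[0,0,0],"fingers":255},{"dp":[0,0,-72],"angular":[0,0,0],"fingers":255},{"dp":[0,0,-72],"angular":[0,0,0],"fingers":255},{"dp":[0,0,-72],"angular":[0,0,0],"fingers":255},{"dp":[0,0,-72],"angular":[0,0,0],"fingers":255},{"dp":[0,0,-72],"angular":[0,0,0],"fingers":255},{"dp":[0,0,-72],"angular":[0,0,0],"fingers":255}]' 38
python3 - <<'E'
from h import *
from rig import monitor
p,d=vision.grab_frame('wrist');cv2.imwrite('pics/w7.png',p)
p,d=vision.grab_frame('scene');cv2.imwrite('pics/s7.png',cv2.resize(p[130:290,220:380],None,fx=3.5,fy=3.5,interpolation=cv2.INTER_CUBIC))
s=monitor.sense();print(s['eef_pos'],s['tcp_rot'],s['contact_force'],s['qvel'].round(3),s['opening'])
E
```

```text
clock: 7.0
eef_pos: [548.7, 111.3, 222.7]
tcp_rot: [-3.141, 0.0, 1.263]
contact_force: [1.0, 0.9, -1.1]
opening: 0.58
[548.86770209 111.26643882 222.95731085] [-3.14109707e+00  2.36396830e-04  1.26289920e+00] [-0.02225317 -0.06078495 -0.78532515] [ 0.001 -0.003 -0.002  0.001 -0.001 -0.   ] 0.5764608592804933
```

View pics/w7.png

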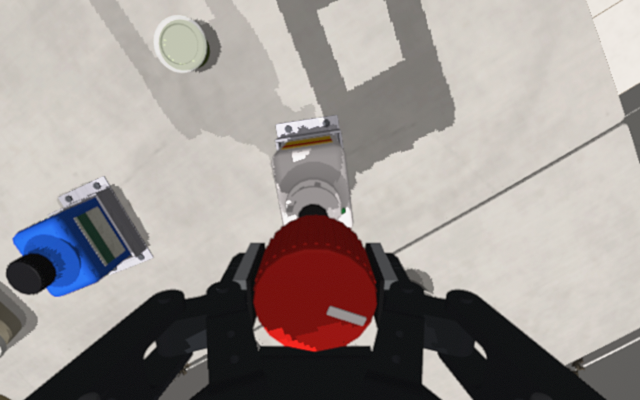

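View pics/s7.png

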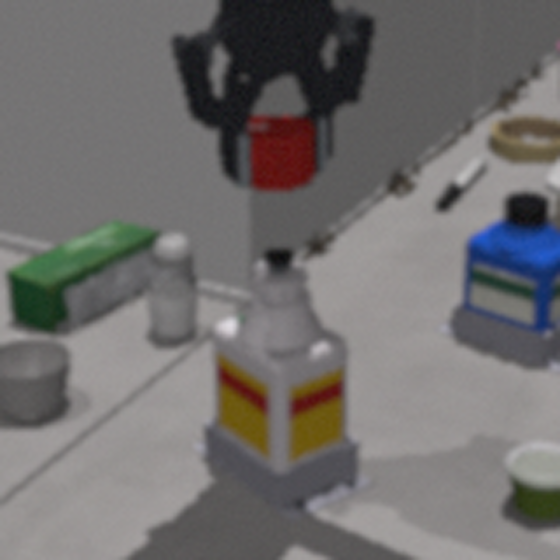

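The cap is off, held level and still about 87 mm above the mouth (cap centre). The black seal is exposed at about (313,213) in the wrist view, and the bystanders are standing. I'm handing in.

```bash
python3 -c "
from rig import sign_off
print(sign_off())"
```

```text
the job is handed in; nothing more can be done
None
```

The white bottle is open and the job is handed in; the system gave no verdict. I gripped the red cap at 38 N, pressed it down about 6.6 mm (11 N), turned it 61° counter-clockwise while pressed, and lifted it off with no resistance.

- **Cap position:** it is still in the gripper, level and still. Its centre is about 87 mm above the mouth, which puts its lower edge about 68 mm clear. That height comes from the arm's own readings.
- **Grip:** the pointer on the cap stayed in the same place between the pads throughout, so the cap did not slip.
- **Surroundings:** I saw no contact with the blue bottle and nothing knocked over; the arm stayed well clear of both. I did not measure the small items' positions again at the end.
- **Disagreement:** my first position estimates for the cap from the top and scene cameras differed by about 4–5 mm. The wrist camera and the closed grip settled it at about (549, 111) mm.
- **Time:** the job was handed in about 7.1 s into the 32 s limit.

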